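Turn the parts cup mouth-up

ROBOT

A 7-joint arm with a two-finger parallel gripper is mounted at the origin on the work surface. World frame = base frame: x ahead of the robot, y to its left, z up, the work surface at z = 0. Lengths are in m, angles in rad, forces in N, time in s.
With the tool pointing down it reaches from about 0.4 to 0.9 m from the base axis. Payload 5.5 kg.
Tool frame: the origin (TCP) lies between the finger pads; the fingertips stand 17 mm ahead of it and the grasp point (between the pads) lies 2 mm behind it (ctrl.tips_ahead is the distance from the TCP to the fingertips, in m); z points along the fingers, y is the line along which they close (so a half turn about z gives the same grasp; the last joint's range is limited). The gripper opens to 92 mm and grips with 3 to 60 N. Pads are 19 mm wide; open, the fingers measure 130 mm over their backs; the gripper's body (75 mm by 190 mm) begins 47 mm behind the grasp point.
Start: joints at [-0.999, 0.501, -0.427, 1.55, 0.221, 1.138, -0.21], TCP at [0.198, 0.619, 0.244] pointing down, gripper open.
Joint ranges: [-2.88, 2.88], [-0.31, 2.03], [-1.54, 1.56], [0.2, 2.42], [-1.41, 4.55], [0.19, 2.02], [-2.57, 2.57]. Speed limits (rad/s): [2.57, 2.57, 3.14, 3.14, 3.14, 3.14, 3.14].

INTERFACE

Orientations are given as a unit quaternion [w, x, y, z].
In Python, from cell import ctrl, eyes gives the robot as it stands. The module is installed in compiled form; this text tells all that it offers.
- The arm moves only by the shell command python3 -m pendant 'ROWS' [FORCE]. ROWS is JSON, a list of rows, each an object with "delta_rot": the turn, a rotation vector about the tool's x, y, z in degrees, a list of three; "dp": the shift along the tool's x, y, z in cm, a list of three; "grip": the closure, from -1 (fully open) to 1 (shut), so that 0 is half open. In form: [{"delta_rot": [ax, ay, az], "dp": [dx, dy, dz], "grip": grip}, ...]. A call has 1 to 5 rows; each row is the pose to reach, as a shift and turn from the pose commanded when the call began, along the tool's axes at that moment; what a row does not reach only later rows make up. A row lasts 1/12 s, in which the tool goes at most 41.7 mm and 7.16 degrees, less where a joint would pass 70% of its speed; a pose out of reach is approached as far as the arm can. A call with a gripper value outside its range is refused whole. The fingers move at their own pace and stop on an object; FORCE is the grip in N (left out, the last holds). Time passes only in rows, so rows that repeat a pose let the fingers close. It gives the time, the measured TCP pose, the force, the opening and the grip force at its end, in the units of the state.
- ctrl.get_state(): the state, without advancing time (a new reading comes with each control period).
- eyes.capture(name): name is "side" or "top"; returns a dict with "image" (400x640x3 uint8, red, green, blue), "intrinsics" (3x3 intrinsics, pixels), "pose" (4x4, takes a point from camera to world coordinates). Camera axes: x right, y up, looking along -z (the intrinsics and any distortion apply to the point x, -y, -z); pixel columns grow to the right and rows downward; lengths in m; the calibration is good to about 2 mm. A picture is of the moment at which its call begins. There is no depth.
- ctrl.finish_job(): hands the job in; it is judged then, once.
The state is a dict: "t": time; "qpos": joint angles; "dq": joint speeds; "joint_torque": joint torques, N m; "position": TCP position; "ee_rot": TCP orientation; "ft_force": force on the tool from outside, world axes, zero at the start; "moment": the same for the moment, N m; "grip_width": finger opening in m; "grip_force": force on a finger pad.
Only numpy, scipy, OpenCV 4.12 (cv2) and the standard library are available. Lean on these libraries where they do the work, as an engineer would, in place of code of your own. Each camera call takes 0.05 s, during which the arm holds its last target. There are 200 camera calls.

TASK

At the inspection bench an empty square steel cup has been stood mouth-down on the black mat to keep dust out. Turn it over so that it stands mouth-up on the mat, without dropping or throwing it (tipping it over on the mat is fine), and leave the cup of tools, the bottle and the board tray as they are.

Things in the scene. Friction and masses are not known exactly. Their poses are not given: they have to be found in the camera images.
- cup: The cup to turn over: plain steel, empty, square, 60 x 60 mm outside, 84 mm high, walls 3.5 mm, closed end 4 mm, about 0.18 kg. Origin: centre of the mouth, in the rim plane. z points from the mouth to the closed end: up at the start (mouth-down), level when it lies, down once mouth-up. x, y are square to the flat sides. Pushed near the top it tips if the push follows it up and round; a level push may slide it.
- other_cup: The same kind of square steel cup (60 x 60 x 84 mm), already mouth-up, with three tools standing in it up to 130 mm high. Loose bystander. Origin: centre of its underside, z up. It stands to the left or the right of the cup to turn over.
- mat: Black rubber bench mat, fixed, 460 mm along x, 700 mm along y, 2 mm thick; its top is 2 mm above the bench. Origin: centre of its underside.
- bottle: White closed plastic bottle, 56 mm diameter, 140 mm high, loose bystander standing left of the mat. Origin: centre of its underside.
- board_tray: Black open tray with a green circuit board, 160 x 120 x 22 mm, loose bystander lying right of the mat. Origin: centre of its underside.
Mind the look-alikes: they are no part of the job. Leave any purple, red or turquoise look-alike of the cup alone.

How it is judged:
By the outcome, as a careful person would: the job done as asked, in the order asked, and still so for the second after the job is handed in, with the robot touching nothing.
It also fails if it takes over 45 s, if anything falls off the work surface, if the arm or the gripper's body presses on something with over 40 N, if the wrist force passes 120 N, or if a joint passes its speed limit or range.

## Working session

There is one attempt and no reset: what is moved stays moved. The work goes in short steps, Python scripts to look and compute and a shell command to move; the robot and the scene stay as the last step left them, time stands still between calls to the robot, and variables do not carry over. Pictures are saved under pics/ and viewed, at most 10 in all, crops included, and the job is handed in when it is done.

```bash
mkdir -p pics; python3 - <<'E'
from cell import ctrl, eyes
import cv2,numpy as np
s=ctrl.get_state();print(s['t'],s['position'],s['ee_rot'],s['grip_width'],s['ft_force'])
np.set_printoptions(precision=4,suppress=True)
for n in('top','side'):
    d=eyes.capture(n);cv2.imwrite(f'pics/{n}0.png',d['image'][...,::-1]);print(n,d.keys(),d['intrinsics'],d['pose'])
E
```

```text
0.0 [0.19739762 0.61861166 0.2426901 ] [-1.69908559e-04  1.53766607e-01  9.88106738e-01 -9.36015055e-04] 0.09189564756017761 [-0.42754123 -0.61361052  0.49908476]
top dict_keys(['image', 'intrinsics', 'pose']) [[437.7768   0.     324.288 ]
 [  0.     437.7768 202.1561]
 [  0.       0.       1.    ]] [[-0.0125  0.9864 -0.1636  0.3156]
 [-0.9999 -0.0122  0.003  -0.0103]
 [ 0.0009  0.1637  0.9865  1.5215]
 [ 0.      0.      0.      1.    ]]
side dict_keys(['image', 'intrinsics', 'pose']) [[375.4874   0.     320.2947]
 [  0.     375.4874 204.4994]
 [  0.       0.       1.    ]] [[ 0.8568  0.2857 -0.4294  0.1443]
 [-0.5153  0.507  -0.691  -0.7159]
 [ 0.0203  0.8132  0.5816  0.6171]
 [ 0.      0.      0.      1.    ]]
```

View pics/top0.png

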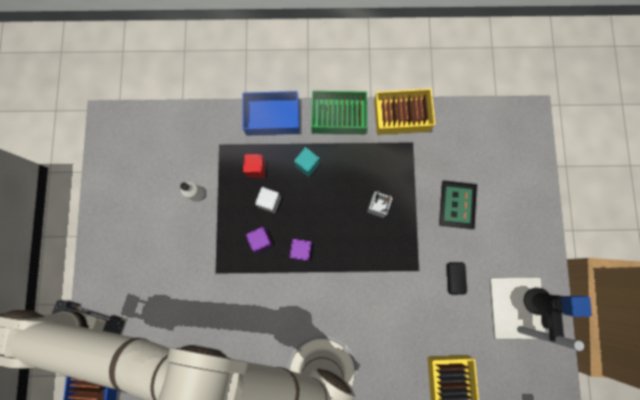

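View pics/side0.png

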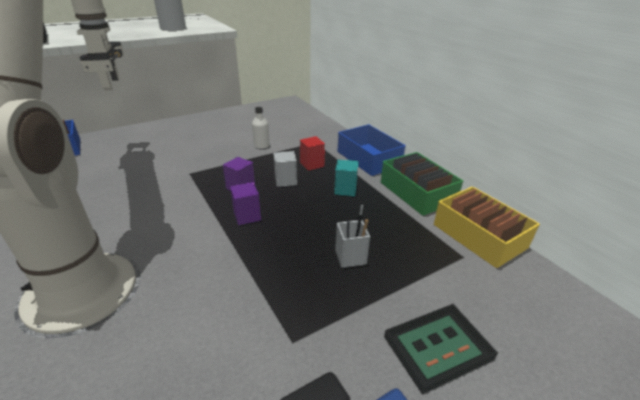

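Top view: the grey cup is at (267,200), with the red look-alike at (254,165), teal at (306,160), purple at (258,239) and (300,249), and the tool cup at (380,204). In the side view the cup is at (285,168) and the tool cup at (352,243). The mat between the two cups is free.

```bash
cat > h.py <<'E'
from cell import ctrl, eyes
import cv2,numpy as np
np.set_printoptions(precision=4,suppress=True)
def ray(d,uv):
    v=np.array([(uv[0]-d['intrinsics'][0,2])/d['intrinsics'][0,0],-(uv[1]-d['intrinsics'][1,2])/d['intrinsics'][1,1],-1.])
    return d['pose'][:3,3],d['pose'][:3,:3]@v
def onz(d,uv,z):
    o,v=ray(d,uv);return o+v*(z-o[2])/v[2]
def meet(d1,u1,d2,u2):
    o1,v1=ray(d1,u1);o2,v2=ray(d2,u2)
    s=np.linalg.lstsq(np.c_[v1,-v2],o2-o1,rcond=None)[0]
    a,b=o1+v1*s[0],o2+v2*s[1];return (a+b)/2,np.linalg.norm(a-b)
def pix(d,p):
    c=d['pose'][:3,:3].T@(np.asarray(p)-d['pose'][:3,3]);return d['intrinsics'][0,0]*c[0]/-c[2]+d['intrinsics'][0,2],d['intrinsics'][1,1]*-c[1]/-c[2]+d['intrinsics'][1,2]
def mask(d,roi,lo):
    x0,y0,x1,y1=roi;im=d['image'].astype(int);m=np.zeros(im.shape[:2],np.uint8)
    g=(im.min(2)>lo)&(im.max(2)-im.min(2)<40);m[y0:y1,x0:x1]=g[y0:y1,x0:x1]*255
    cs,_=cv2.findContours(m,cv2.RETR_EXTERNAL,cv2.CHAIN_APPROX_NONE);return max(cs,key=cv2.contourArea) if cs else None
E
python3 - <<'E'
from h import *
t=eyes.capture('top');s=eyes.capture('side')
for n,d,r in(('t',t,(248,182,288,220)),('s',s,(268,145,302,195))):
    for lo in(70,120,150,175,190):
        c=mask(d,r,lo)
        if c is not None:print(n,lo,cv2.contourArea(c),cv2.minAreaRect(c),cv2.boundingRect(c),cv2.approxPolyDP(c,2.5,True)[:,0].tolist())
for n,u in(('red',(254,165)),('teal',(306,160)),('pur1',(258,239)),('pur2',(300,249)),('cup',(267,200)),('other',(380,204))):print(n,onz(t,u,.086))
a=cv2.resize(t['image'][150:265,235:325],None,fx=5,fy=5,interpolation=0)
b=cv2.resize(s['image'][135:210,265:320],None,fx=6,fy=6,interpolation=0)
h=max(a.shape[0],b.shape[0]);p=lambda x:cv2.copyMakeBorder(x,0,h-x.shape[0],0,0,0)
cv2.imwrite('pics/crop.png',np.hstack([p(a),p(b)])[...,::-1])
E
```

```text
t 70 434.0 ((267.1000061035156, 198.70001220703125), (22.76839828491211, 21.50348663330078), 18.43494987487793) (255, 186, 25, 27) [[262, 186], [255, 204], [273, 212], [279, 194]]
t 120 335.5 ((266.6027526855469, 198.22601318359375), (19.311790466308594, 19.428829193115234), 20.556045532226562) (256, 187, 23, 23) [[262, 187], [256, 204], [272, 209], [278, 194]]
t 150 297.5 ((266.64385986328125, 198.116455078125), (18.14137840270996, 18.492502212524414), 20.556047439575195) (256, 188, 22, 22) [[262, 188], [256, 203], [271, 209], [277, 193]]
t 175 268.0 ((266.60003662109375, 198.1999969482422), (17.708751678466797, 17.076295852661133), 18.43494987487793) (257, 188, 21, 21) [[262, 188], [257, 204], [272, 208], [277, 194]]
t 190 244.5 ((266.637939453125, 198.1551513671875), (16.526885986328125, 16.89827537536621), 21.801406860351562) (257, 189, 20, 20) [[262, 189], [257, 203], [271, 208], [276, 193]]
s 70 877.0 ((283.5, 165.5), (41.0, 31.0), 90.0) (268, 145, 32, 42) [[268, 145], [268, 154], [273, 154], [276, 184], [296, 184], [294, 151], [289, 149], [299, 145]]
s 120 279.5 ((282.5, 153.5), (17.0, 29.0), 90.0) (268, 145, 30, 18) [[268, 150], [274, 153], [277, 162], [293, 161], [292, 151], [276, 151], [297, 145], [271, 145]]
s 150 132.5 ((284.36175537109375, 156.7029266357422), (8.666705131530762, 18.867341995239258), 85.60128784179688) (275, 152, 20, 10) [[294, 159], [291, 152], [275, 154], [278, 161]]
red [0.6836 0.2207 0.086 ]
teal [0.6988 0.0453 0.086 ]
pur1 [0.434  0.2042 0.086 ]
pur2 [0.3997 0.0666 0.086 ]
cup [0.5634 0.1758 0.086 ]
other [ 0.5452 -0.1996  0.086 ]
```

View pics/crop.png

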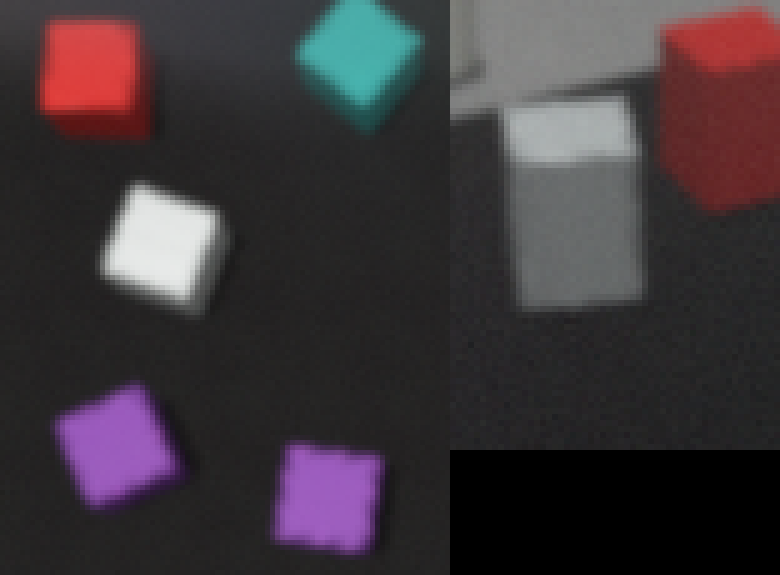

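The crop shows the cup's bright closed face in the top view (centre about (266.6,198.2)) and in the side view (about (284.7,156.5)). The nearest neighbours are about 12 cm away.

```bash
cat > go.py <<'E'
from h import *
from scipy.spatial.transform import Rotation as R
def rot(s):
    q=s['ee_rot'];return R.from_quat([q[1],q[2],q[3],q[0]])
def to(p,Rt):
    s=ctrl.get_state();r=rot(s)
    print('dp cm',r.inv().apply(np.array(p)-s['position'])*100,'rot deg',np.degrees((r.inv()*Rt).as_rotvec()))
def down(yaw): # tool down, tool y at yaw deg
    a=np.radians(yaw);y=[np.cos(a),np.sin(a),0];z=[0,0,-1];return R.from_matrix(np.c_[np.cross(y,z),y,z])
E
python3 - <<'E'
from go import *
t=eyes.capture('top');s=eyes.capture('side')
p,e=meet(t,(266.8,198.4),s,(284.9,156.7));print('top centre',p,e)
c=np.array([onz(t,u,p[2]) for u in((261.8,187.5),(256,203.7),(272,209),(278,193.8))]);print(c,c.mean(0))
for i in range(4):
    v=c[(i+1)%4]-c[i];print(np.linalg.norm(v),np.degrees(np.arctan2(v[1],v[0])))
E
```

```text
top centre [0.5701 0.1763 0.0847] 0.0023912082467875046
[[0.6062 0.1938 0.0847]
 [0.5516 0.2124 0.0847]
 [0.5331 0.1591 0.0847]
 [0.5841 0.1395 0.0847]] [0.5688 0.1762 0.0847]
0.05777529657687225 161.13255378736696
0.056417649213466085 -109.11648501109676
0.054699978050854095 -21.06336677911542
0.058609468899142265 67.84536983379505
```

```bash
python3 -c "
from go import *
to([.569,.176,.2],down(70));to([.569,.176,.062],down(70))"
```

```text
dp cm [-48.8593 -30.9182   4.3525] rot deg [-0.0399 -0.0021  2.3115]
dp cm [-48.86   -30.9086  18.1525] rot deg [-0.0399 -0.0021  2.3115]
```

```bash
for i in 1 2 3; do :; done; python3 -m pendant '[{"delta_rot":[0,0,0],"dp":[-17,-10.5,0],"grip":-1},{"delta_rot":[0,0,0],"dp":[-17,-10.5,0],"grip":-1},{"delta_rot":[0,0,0],"dp":[-17,-10.5,0],"grip":-1},{"delta_rot":[0,0,0],"dp":[-17,-10.5,0],"grip":-1},{"delta_rot":[0,0,0],"dp":[-17,-10.5,0],"grip":-1}]' 20; python3 -m pendant '[{"delta_rot":[0,0,0],"dp":[-17,-10.5,0],"grip":-1},{"delta_rot":[0,0,0],"dp":[-17,-10.5,0],"grip":-1},{"delta_rot":[0,0,0],"dp":[-17,-10.5,0],"grip":-1},{"delta_rot":[0,0,0],"dp":[-17,-10.5,0],"grip":-1},{"delta_rot":[0,0,0],"dp":[-17,-10.5,0],"grip":-1}]'; python3 -c "
from go import *
to([.569,.176,.2],down(70))"
```

```text
t: 0.72
position: [0.33, 0.4646, 0.2437]
ee_rot: [0.001, 0.155, 0.988, -0.0]
ft_force: [0.9, 0.0, -1.0]
grip_width: 0.0921
grip_force: 0.0
t: 1.13
position: [0.4598, 0.3125, 0.2439]
ee_rot: [0.001, 0.155, 0.988, -0.0]
ft_force: [0.7, 0.6, 0.4]
grip_width: 0.092
grip_force: 0.0
dp cm [-14.5684  -9.6515   4.412 ] rot deg [-0.0283  0.0707  2.1687]
```

```bash
python3 -m pendant '[{"delta_rot":[0,0,2.2],"dp":[-14.6,-9.6,4.4],"grip":-1},{"delta_rot":[0,0,2.2],"dp":[-14.6,-9.6,4.4],"grip":-1},{"delta_rot":[0,0,2.2],"dp":[-14.6,-9.6,4.4],"grip":-1},{"delta_rot":[0,0,2.2],"dp":[-14.6,-9.6,4.4],"grip":-1},{"delta_rot":[0,0,2.2],"dp":[-14.6,-9.6,4.4],"grip":-1}]'; python3 - <<'E'
from go import *
to([.569,.176,.062],down(70))
for n,r in(('top',slice(120,280)),('side',slice(90,250))):
    d=eyes.capture(n);cv2.imwrite(f'pics/{n}1.png',cv2.resize(d['image'][r,180:380],None,fx=3,fy=3)[...,::-1])
a=cv2.imread('pics/top1.png');b=cv2.imread('pics/side1.png');cv2.imwrite('pics/two1.png',cv2.resize(np.hstack([a,b]),(800,320)))
E
```

```text
t: 1.55
position: [0.5709, 0.172, 0.1981]
ee_rot: [0.0, 0.177, 0.984, -0.002]
ft_force: [0.7, -1.4, 0.1]
grip_width: 0.0917
grip_force: 0.0
dp cm [ 0.3367  0.3616 13.6036] rot deg [-0.2271  0.0975 -0.365 ]
```

View pics/two1.png

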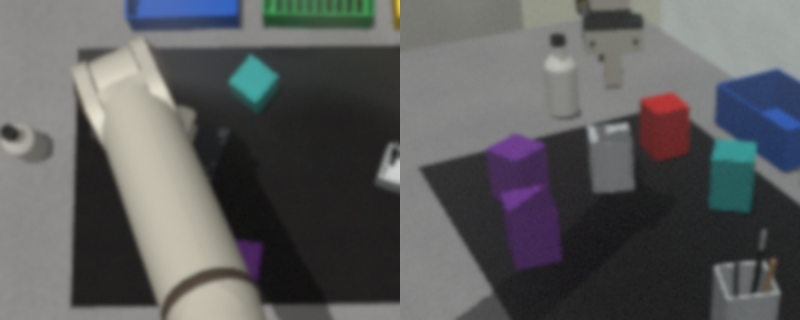

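The gripper hangs above the cup, with the finger at about (612,70) in the side crop and the cup at (612,160). The neighbours are clear, so I descend and grip.

```bash
python3 -m pendant '[{"delta_rot":[0,0,0],"dp":[0.3,0.4,4],"grip":-1},{"delta_rot":[0,0,0],"dp":[0.3,0.4,8],"grip":-1},{"delta_rot":[0,0,0],"dp":[0.3,0.4,10],"grip":-1},{"delta_rot":[0,0,0],"dp":[0.3,0.4,12],"grip":-1},{"delta_rot":[0,0,0],"dp":[0.3,0.4,13.6],"grip":-1}]'; python3 -m pendant '[{"delta_rot":[0,0,0],"dp":[0,0,0],"grip":-1},{"delta_rot":[0,0,0],"dp":[0,0,0],"grip":0},{"delta_rot":[0,0,0],"dp":[0,0,0],"grip":1},{"delta_rot":[0,0,0],"dp":[0,0,0],"grip":1},{"delta_rot":[0,0,0],"dp":[0,0,0],"grip":1}]' 20;  python3 -m pendant '[{"delta_rot":[0,0,0],"dp":[0,0,0],"grip":1},{"delta_rot":[0,0,0],"dp":[0,0,0],"grip":1},{"delta_rot":[0,0,0],"dp":[0,0,0],"grip":1},{"delta_rot":[0,0,0],"dp":[0,0,0],"grip":1}]' 20
```

```text
t: 2.07
position: [0.5643, 0.1867, 0.0621]
ee_rot: [-0.001, 0.172, 0.985, 0.0]
ft_force: [0.3, 1.0, 0.5]
grip_width: 0.0917
grip_force: 0.0
t: 2.48
position: [0.5669, 0.185, 0.0653]
ee_rot: [0.001, 0.173, 0.985, 0.0]
ft_force: [-0.6, -3.1, 1.7]
grip_width: 0.0698
grip_force: 0.9
t: 2.82
position: [0.5666, 0.1842, 0.0647]
ee_rot: [0.001, 0.173, 0.985, -0.0]
ft_force: [-1.7, -2.8, 7.1]
grip_width: 0.0601
grip_force: 20.0
```

```bash
python3 -m pendant '[{"delta_rot":[0,0,0],"dp":[0,0,-3],"grip":1},{"delta_rot":[0,0,0],"dp":[0,0,-7],"grip":1},{"delta_rot":[0,0,0],"dp":[0,0,-11],"grip":1},{"delta_rot":[0,0,0],"dp":[0,0,-15],"grip":1},{"delta_rot":[0,0,0],"dp":[0,0,-18],"grip":1}]' 20; python3 - <<'E'
from go import *
to([.5,-.072,.24],down(90))
E
```

```text
t: 3.23
position: [0.5667, 0.1856, 0.2472]
ee_rot: [0.001, 0.173, 0.985, 0.001]
ft_force: [0.6, 0.3, -2.2]
grip_width: 0.0602
grip_force: 20.0
dp cm [ -2.4857 -26.4975   0.6535] rot deg [  0.1264   0.1472 -19.8677]
```

```bash
python3 -m pendant '[{"delta_rot":[0,0,-5],"dp":[-0.4,-4,0],"grip":1},{"delta_rot":[0,0,-10],"dp":[-0.8,-8,0],"grip":1},{"delta_rot":[0,0,-15],"dp":[-1.2,-12,0],"grip":1},{"delta_rot":[0,0,-20],"dp":[-1.6,-16,0],"grip":1},{"delta_rot":[0,0,-20],"dp":[-2,-20,0],"grip":1}]' 20;  python3 - <<'E'
from go import *
to([.5,-.072,.24],down(90))
E
```

```text
t: 3.65
position: [0.5159, -0.0113, 0.2436]
ee_rot: [0.0, -0.004, 1.0, 0.0]
ft_force: [1.2, -0.6, -1.6]
grip_width: 0.0602
grip_force: 20.0
dp cm [ 1.6337 -6.0588  0.3609] rot deg [0.02   0.0161 0.4189]
```

Now I shift over and start pitching the fingers outward.

```bash
python3 -m pendant '[{"delta_rot":[0,0,0],"dp":[0.8,-3,0],"grip":1},{"delta_rot":[0,-7,0],"dp":[1.6,-6,0],"grip":1},{"delta_rot":[0,-14,0],"dp":[1.6,-6,0],"grip":1},{"delta_rot":[0,-21,0],"dp":[1.6,-6,0],"grip":1},{"delta_rot":[0,-28,0],"dp":[1.6,-6,0],"grip":1}]' 20; python3 -m pendant '[{"delta_rot":[0,-7,0],"dp":[0,0,0],"grip":1},{"delta_rot":[0,-14,0],"dp":[0,0,0],"grip":1},{"delta_rot":[0,-21,0],"dp":[0,0,0],"grip":1},{"delta_rot":[0,-28,0],"dp":[0,0,0],"grip":1},{"delta_rot":[0,-35,0],"dp":[0,0,0],"grip":1}]' 20;  python3 - <<'E'
from go import *
s=ctrl.get_state();print(s['qpos'],rot(s).as_matrix()[:,2])
E
```

```text
t: 4.07
position: [0.5007, -0.0712, 0.2445]
ee_rot: [0.245, 0.0, 0.969, -0.001]
ft_force: [0.5, 2.6, -3.3]
grip_width: 0.0596
grip_force: 20.0
t: 4.48
position: [0.5132, -0.0734, 0.3026]
ee_rot: [0.381, 0.01, 0.925, 0.012]
ft_force: [0.4, -0.1, -2.0]
grip_width: 0.0601
grip_force: 20.0
[ 0.2056 -0.1724 -0.0164  2.423  -0.8975  0.1908  2.5659] [ 0.7045  0.0139 -0.7096]
```

Outward pitch runs into joint limits (j4, j6 and j7). With the closing axis radial the tilt goes sideways through j5, so I turn back down and yaw to 0°.

```bash
python3 -m pendant '[{"delta_rot":[0,7,0],"dp":[0,0,0],"grip":1},{"delta_rot":[0,14,0],"dp":[0,0,0],"grip":1},{"delta_rot":[0,21,0],"dp":[0,0,0],"grip":1},{"delta_rot":[0,28,0],"dp":[0,0,0],"grip":1},{"delta_rot":[0,35,0],"dp":[0,0,0],"grip":1}]'; python3 - <<'E'
from go import *
s=ctrl.get_state();print(s['qpos'],rot(s).as_matrix())
to([.55,-.03,.24],down(90))
E
```

```text
t: 4.9
position: [0.5114, -0.073, 0.3017]
ee_rot: [0.148, -0.002, 0.989, 0.008]
ft_force: [0.6, 1.9, -2.1]
grip_width: 0.0599
grip_force: 20.0
[ 0.5662  0.0137 -0.4423  2.0419 -0.0644  0.7959  1.7379] [[-0.9563 -0.0062  0.2923]
 [-0.0017  0.9999  0.0156]
 [-0.2923  0.0144 -0.9562]]
dp cm [-1.8911  4.1838  7.0963] rot deg [ 0.8717 16.9955  0.2308]
```

```bash
python3 -m pendant '[{"delta_rot":[0,6,0],"dp":[-0.6,1.5,1.5],"grip":1},{"delta_rot":[0,12,0],"dp":[-1.2,3,3],"grip":1},{"delta_rot":[0,17,0],"dp":[-1.9,4.2,4],"grip":1},{"delta_rot":[0.9,17,0],"dp":[-1.9,4.2,5],"grip":1},{"delta_rot":[0.9,17,0],"dp":[-1.9,4.2,5],"grip":1}]'; python3 -m pendant '[{"delta_rot":[0,0,7],"dp":[0,0,0],"grip":1},{"delta_rot":[0,0,14],"dp":[0,0,0],"grip":1},{"delta_rot":[0,0,21],"dp":[0,0,0],"grip":1},{"delta_rot":[0,0,28],"dp":[0,0,0],"grip":1},{"delta_rot":[0,0,35],"dp":[0,0,0],"grip":1}]';python3 -m pendant '[{"delta_rot":[0,0,7],"dp":[0,0,0],"grip":1},{"delta_rot":[0,0,14],"dp":[0,0,0],"grip":1},{"delta_rot":[0,0,21],"dp":[0,0,0],"grip":1},{"delta_rot":[0,0,28],"dp":[0,0,0],"grip":1},{"delta_rot":[0,0,35],"dp":[0,0,0],"grip":1}]';python3 -m pendant '[{"delta_rot":[0,0,7],"dp":[0,0,0],"grip":1},{"delta_rot":[0,0,14],"dp":[0,0,0],"grip":1},{"delta_rot":[0,0,20],"dp":[0,0,0],"grip":1},{"delta_rot":[0,0,20],"dp":[0,0,0],"grip":1}]'; python3 - <<'E'
from go import *
s=ctrl.get_state();print(s['qpos'],rot(s).as_matrix())
to([.55,-.03,.24],down(0))
E
```

```text
t: 5.32
position: [0.5454, -0.0264, 0.2564]
ee_rot: [0.0, -0.005, 1.0, 0.003]
ft_force: [-0.9, -0.2, -2.6]
grip_width: 0.0603
grip_force: 20.0
t: 5.73
position: [0.5442, -0.0293, 0.2601]
ee_rot: [0.002, 0.301, 0.954, 0.002]
ft_force: [-0.9, 0.4, -2.0]
grip_width: 0.0597
grip_force: 20.0
t: 6.15
position: [0.5443, -0.0293, 0.2603]
ee_rot: [0.001, 0.574, 0.819, 0.003]
ft_force: [-0.4, -0.4, -2.7]
grip_width: 0.0599
grip_force: 20.0
t: 6.48
position: [0.5444, -0.0293, 0.2603]
ee_rot: [0.001, 0.706, 0.708, 0.003]
ft_force: [0.3, -0.5, -2.1]
grip_width: 0.0597
grip_force: 20.0
[ 0.2038  0.2714 -0.2349  1.8083  0.0678  1.0639 -0.0536] [[-0.0018  1.      0.006 ]
 [ 1.      0.0018  0.0033]
 [ 0.0033  0.006  -1.    ]]
dp cm [-0.0807  0.5488  2.0315] rot deg [ 0.3443 -0.1902  0.1039]
```

Yaw is now 0. Next I tilt sideways, fingers toward -y.

```bash
python3 -m pendant '[{"delta_rot":[0,-7,0],"dp":[0,0.5,0],"grip":1},{"delta_rot":[0,-14,0],"dp":[0,0.5,0],"grip":1},{"delta_rot":[0,-21,0],"dp":[0,0.5,0],"grip":1},{"delta_rot":[0,-28,0],"dp":[0,0.5,0],"grip":1},{"delta_rot":[0,-35,0],"dp":[0,0.5,0],"grip":1}]'; python3 -m pendant '[{"delta_rot":[0,-7,0],"dp":[0,0,0],"grip":1},{"delta_rot":[0,-14,0],"dp":[0,0,0],"grip":1},{"delta_rot":[0,-21,0],"dp":[0,0,0],"grip":1},{"delta_rot":[0,-28,0],"dp":[0,0,0],"grip":1},{"delta_rot":[0,-35,0],"dp":[0,0,0],"grip":1}]';python3 - <<'E'
from go import *
s=ctrl.get_state();print(s['qpos'],rot(s).as_matrix())
E
```

```text
t: 6.9
position: [0.5507, -0.0284, 0.2615]
ee_rot: [0.216, 0.672, 0.677, -0.209]
ft_force: [-0.5, -0.3, -2.7]
grip_width: 0.0601
grip_force: 20.0
t: 7.32
position: [0.5504, -0.0274, 0.2601]
ee_rot: [0.408, 0.577, 0.582, -0.402]
ft_force: [0.5, -0.8, -3.0]
grip_width: 0.0596
grip_force: 20.0
[-0.4834  0.6839 -0.0789  1.7569  0.9739  1.6487 -1.0059] [[-0.      1.      0.0099]
 [ 0.3433  0.0093 -0.9392]
 [-0.9392  0.0034 -0.3433]]
```

```bash
python3 -m pendant '[{"delta_rot":[0,-5,0],"dp":[3.5,0,1.3],"grip":1},{"delta_rot":[0,-5,0],"dp":[7,0,2.6],"grip":1},{"delta_rot":[0,-5,0],"dp":[10.5,0,3.8],"grip":1},{"delta_rot":[0,-5,0],"dp":[14,0,5.1],"grip":1},{"delta_rot":[0,-5,0],"dp":[16.9,0,6.2],"grip":1}]'; python3 - <<'E'
from go import *
s=ctrl.get_state();print(s['qpos'],rot(s).as_matrix())
d=eyes.capture('side');cv2.imwrite('pics/side2.png',cv2.resize(d['image'][100:300,180:440],None,fx=3,fy=3)[...,::-1])
E
```

```text
t: 7.73
position: [0.5503, -0.0285, 0.0765]
ee_rot: [0.43, 0.56, 0.564, -0.427]
ft_force: [0.7, 0.5, -2.7]
grip_width: 0.0601
grip_force: 20.0
[-0.511   1.0474 -0.0542  1.6801  1.0024  1.561  -1.2386] [[-0.0023  1.      0.0064]
 [ 0.2651  0.0067 -0.9642]
 [-0.9642 -0.0005 -0.2651]]
```

View pics/side2.png

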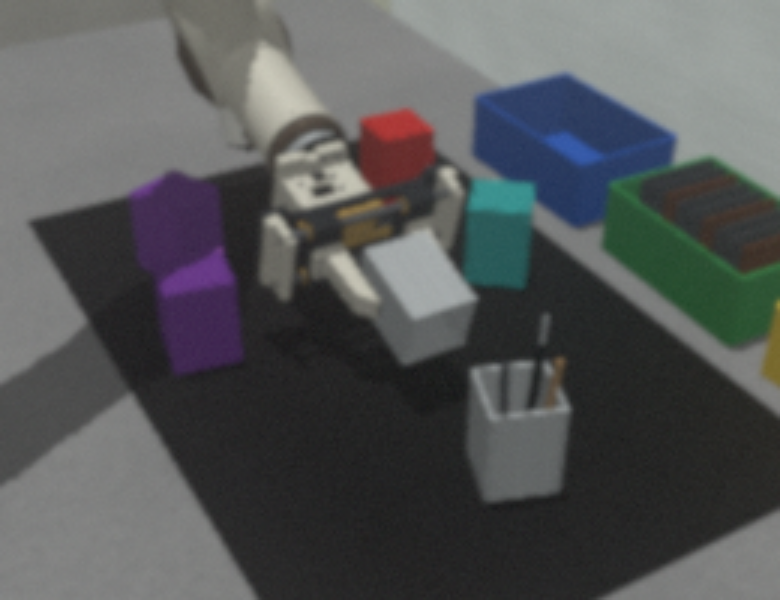

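The cup is held about level with its mouth toward -y, well clear of the teal one at (500,230) and the tool cup at (520,430). I lower it to contact, then lighten the grip so it pivots flat.

```bash
python3 -m pendant '[{"delta_rot":[0,0,0],"dp":[0.7,0,0.2],"grip":1},{"delta_rot":[0,0,0],"dp":[1.3,0,0.4],"grip":1},{"delta_rot":[0,0,0],"dp":[1.9,0,0.5],"grip":1},{"delta_rot":[0,0,0],"dp":[1.9,0,0.5],"grip":1}]' 20; python3 -m pendant '[{"delta_rot":[0,0,0],"dp":[0,0,0],"grip":1},{"delta_rot":[0,0,0],"dp":[0.4,0,0.1],"grip":1},{"delta_rot":[0,0,0],"dp":[0.8,0,0.2],"grip":1},{"delta_rot":[0,0,0],"dp":[0.8,0,0.2],"grip":1}]' 4; python3 -m pendant '[{"delta_rot":[0,0,0],"dp":[0.4,0,0.1],"grip":1},{"delta_rot":[0,0,0],"dp":[0.8,0,0.2],"grip":1},{"delta_rot":[0,0,0],"dp":[0.8,0,0.2],"grip":1}]' 4
```

```text
t: 8.12
position: [0.5518, -0.0281, 0.0608]
ee_rot: [0.432, 0.562, 0.562, -0.426]
ft_force: [-0.4, 0.7, -2.5]
grip_width: 0.0597
grip_force: 20.0
t: 8.45
position: [0.5512, -0.0282, 0.0514]
ee_rot: [0.432, 0.561, 0.563, -0.427]
ft_force: [0.5, -0.3, -2.8]
grip_width: 0.06
grip_force: 4.0
t: 8.7
position: [0.5508, -0.0282, 0.0424]
ee_rot: [0.432, 0.561, 0.563, -0.427]
ft_force: [0.5, 0.4, -2.1]
grip_width: 0.0601
grip_force: 4.0
```

```bash
python3 -m pendant '[{"delta_rot":[0,0,0],"dp":[0.4,0,0.1],"grip":1},{"delta_rot":[0,0,0],"dp":[0.8,0,0.2],"grip":1},{"delta_rot":[0,0,0],"dp":[0.8,0,0.2],"grip":1}]' 3; python3 - <<'E'
from go import *
d=eyes.capture('side');cv2.imwrite('pics/side3.png',cv2.resize(d['image'][150:250,250:400],None,fx=5,fy=5)[...,::-1])
E
```

```text
t: 8.95
position: [0.5511, -0.028, 0.0344]
ee_rot: [0.432, 0.561, 0.563, -0.427]
ft_force: [-0.7, 0.3, -1.8]
grip_width: 0.0602
grip_force: 3.0
```

View pics/side3.png

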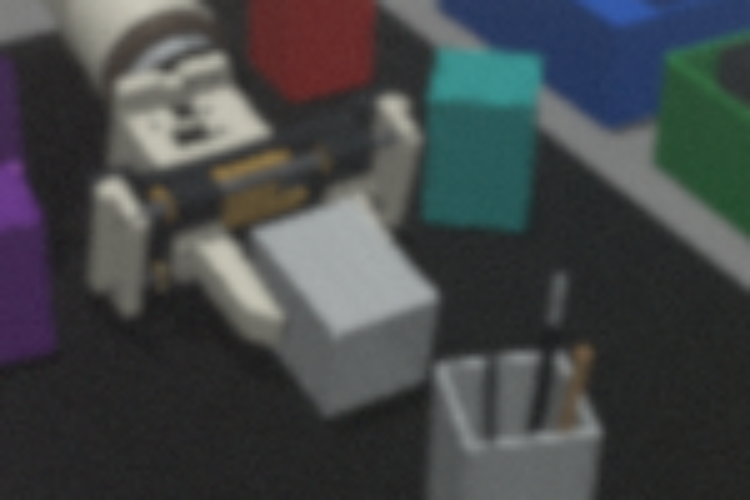

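The cup is nearly flat on the mat, with its side face at (345,260) and its end face at (380,355). The end face doesn't clearly look hollow, so I check it with more contrast.

```bash
python3 - <<'E'
from h import *
d=eyes.capture('side');g=d['image'][205:238,300:345].mean(2);print(g[::2,::2].astype(int))
g=np.clip((g-40)*1.6,0,255).astype(np.uint8);cv2.imwrite('pics/z3.png',cv2.resize(g,None,fx=12,fy=12,interpolation=cv2.INTER_CUBIC))
E
```

```text
[[164 108  91 102 145 164 167 167 165 166 164 164 168 166 165 165 158 108
   49  43  40  40  40]
 [186 144  96  93 109 153 166 167 166 165 166 167 167 167 169 165 164 157
  104  44  37  41  38]
 [189 179 123  91  93 112 158 167 167 167 166 166 168 165 167 167 164 160
  132  57  39  43  40]
 [168 181 162 107  91  93 128 163 166 168 166 164 166 167 162 153 130 112
   88  50  37  36  39]
 [116 130 144 119  89  88  95 135 165 166 167 164 153 139 113  99  90  90
   80  44  39  38  38]
 [105 107 107  92  86  90  90  99 143 158 146 125 108  95  90  91  89  89
   75  40  40  37  39]
 [ 84  96 102  84  91  91  90  92 103 102 100  99  97  95  93  88  89  90
   67  37  37  35  40]
 [ 36  50  74  86  89  92  88  89  91  95  97  98  95  96  94  90  88  89
   62  38  35  41  39]
 [ 32  33  40  71  88  90  91  90  93  97  96  97  97  95  96  92  88  85
   57  56  63  80  99]
 [ 31  32  31  44  75  90  90  91  91  96  95  96  97  96  96  94  88  81
   76 128 111 113 122]
 [ 36  37  32  31  54  86  90  91  94  96  96  96  95  99  96  94  88  71
   73 135 112  98  98]
 [ 37  40  39  38  36  65  87  89  94  96  95  98  96  95  89  71  54  37
   61 116 127 101  97]
 [ 37  39  38  38  35  43  68  88  94  95  94  88  79  58  45  34  30  35
   56  97 132 105  99]
 [ 36  36  39  32  36  37  48  81  89  87  70  47  36  28  28  32  34  38
   63  87 127 118 101]
 [ 33  36  37  35  38  37  37  49  49  40  33  31  27  31  37  36  38  38
   62  83 115 137 101]
 [ 35  36  39  37  37  35  40  38  32  32  32  34  34  36  36  37  40  37
   66  82  93 131 109]
 [ 35  36  38  36  38  34  38  38  38  35  37  35  37  37  36  37  38  43
   69  83  86 120 123]]
```

View pics/z3.png

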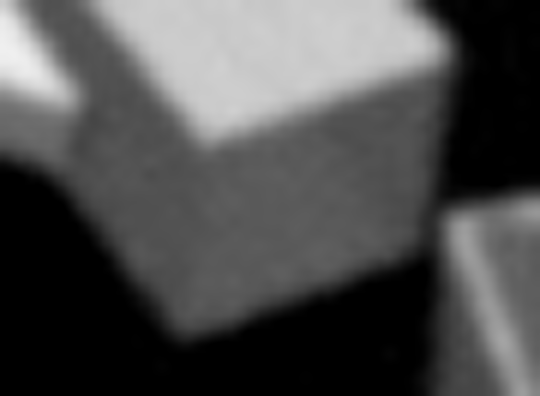

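The end face shows a rim strip (about 89) around an inner area (about 96), which fits an open mouth. I lower the last 2–3 mm, open, and back off along the tool axis.

```bash
python3 -m pendant '[{"delta_rot":[0,0,0],"dp":[0.3,0,0.1],"grip":1},{"delta_rot":[0,0,0],"dp":[0.3,0,0.1],"grip":1},{"delta_rot":[0,0,0],"dp":[0.3,0,0.1],"grip":0},{"delta_rot":[0,0,0],"dp":[0.3,0,0.1],"grip":-1},{"delta_rot":[0,0,0],"dp":[0.3,0,0.1],"grip":-1}]' 3; python3 -m pendant '[{"delta_rot":[0,0,0],"dp":[0,0,0],"grip":-1},{"delta_rot":[0,0,0],"dp":[0,0,0],"grip":-1},{"delta_rot":[0,0,0],"dp":[0,0,-2],"grip":-1},{"delta_rot":[0,0,0],"dp":[0,0,-4],"grip":-1},{"delta_rot":[0,0,0],"dp":[-2,0,-6],"grip":-1}]' 20; python3 -c "
from go import *
to([.55,-.02,.2],down(0))"
```

```text
t: 9.47
position: [0.5513, -0.0284, 0.0323]
ee_rot: [0.432, 0.561, 0.562, -0.427]
ft_force: [0.9, -0.3, 0.0]
grip_width: 0.0693
grip_force: 0.0
t: 9.88
position: [0.5491, 0.0252, 0.0643]
ee_rot: [0.431, 0.56, 0.564, -0.428]
ft_force: [-0.3, -0.2, 0.1]
grip_width: 0.0916
grip_force: 0.0
dp cm [-14.276    0.0559   0.8161] rot deg [ 0.2433 74.8296  0.3327]
```

```bash
python3 -m pendant '[{"delta_rot":[0,7,0],"dp":[-4,0,-1],"grip":-1},{"delta_rot":[0,14,0],"dp":[-8,0,-1],"grip":-1},{"delta_rot":[0,21,0],"dp":[-12,0,0],"grip":-1},{"delta_rot":[0,28,0],"dp":[-14,0,0],"grip":-1},{"delta_rot":[0,35,0],"dp":[-14,0,0],"grip":-1}]'; python3 -m pendant '[{"delta_rot":[0,7,0],"dp":[0,0,0],"grip":-1},{"delta_rot":[0,14,0],"dp":[0,0,0],"grip":-1},{"delta_rot":[0,21,0],"dp":[0,0,0],"grip":-1},{"delta_rot":[0,28,0],"dp":[0,0,0],"grip":-1},{"delta_rot":[0,35,0],"dp":[0,0,0],"grip":-1}]'; python3 -m pendant '[{"delta_rot":[0,7,0],"dp":[0,0,-1],"grip":-1},{"delta_rot":[0,14,0],"dp":[0,0,-1],"grip":-1},{"delta_rot":[0,20,0],"dp":[0,0,-1],"grip":-1},{"delta_rot":[0,20,0],"dp":[0,0,-1],"grip":-1}]'; python3 - <<'E'
from go import *
s=ctrl.get_state();print(s['qpos'],rot(s).as_matrix()[:,2])
Rt=down(0)*R.from_euler('y',15,degrees=True);to([.55,-.048,.036],Rt)
d=eyes.capture('side');t=eyes.capture('top')
c=mask(d,(280,170,345,245),120)
print(cv2.approxPolyDP(c,2,True)[:,0].tolist(),[[onz(d,u,.062) for u in cv2.approxPolyDP(c,2,True)[:,0]]])
a=cv2.resize(d['image'][130:270,240:400],None,fx=2.5,fy=2.5);b=cv2.resize(t['image'][130:270,240:400],None,fx=2.5,fy=2.5)
cv2.imwrite('pics/two4.png',np.hstack([a,b])[...,::-1])
E
```

```text
t: 10.3
position: [0.5526, -0.0133, 0.2079]
ee_rot: [0.245, 0.665, 0.665, -0.234]
ft_force: [0.6, -1.0, -0.4]
grip_width: 0.0916
grip_force: 0.0
t: 10.72
position: [0.551, -0.0121, 0.204]
ee_rot: [0.031, 0.704, 0.709, -0.025]
ft_force: [-1.0, 0.1, -1.1]
grip_width: 0.0919
grip_force: 0.0
t: 11.05
position: [0.5499, -0.019, 0.2111]
ee_rot: [-0.092, 0.703, 0.699, 0.095]
ft_force: [0.5, -1.1, -0.4]
grip_width: 0.0919
grip_force: 0.0
[ 0.5153  0.3928 -0.4543  1.8249 -0.1162  0.9829  0.15  ] [ 0.0047  0.2629 -0.9648]
dp cm [-7.3989 -0.0257 16.1312] rot deg [ 0.2668 -0.2445 -0.2738]
[[325, 199], [320, 193], [301, 198], [307, 205]] [[array([ 0.5774, -0.0414,  0.062 ]), array([ 0.5805, -0.011 ,  0.062 ]), array([ 0.5254, -0.0069,  0.062 ]), array([ 0.5236, -0.0417,  0.062 ])]]
```

View pics/two4.png

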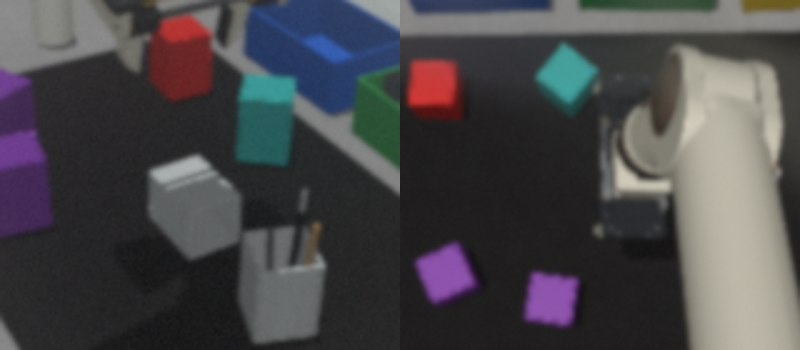

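The cup lies on its side with its mouth toward -y, spanning x 0.524–0.58 and y -0.009 to about -0.09. Now I regrasp it at mid-length with a 15° lead tilt.

```bash
python3 -m pendant '[{"delta_rot":[0,0,0],"dp":[-3.5,0,1],"grip":-1},{"delta_rot":[0,0,0],"dp":[-7.4,0,2.5],"grip":-1},{"delta_rot":[0,0,0],"dp":[-7.4,0,6],"grip":-1},{"delta_rot":[0,0,0],"dp":[-7.4,0,9.5],"grip":-1},{"delta_rot":[0,0,0],"dp":[-7.4,0,11],"grip":-1}]'; python3 -m pendant '[{"delta_rot":[0,0,0],"dp":[0,0,2],"grip":-1},{"delta_rot":[0,0,0],"dp":[0,0,4],"grip":-1},{"delta_rot":[0,0,0],"dp":[0,0,5],"grip":-1},{"delta_rot":[0,0,0],"dp":[0,0,5],"grip":-1},{"delta_rot":[0,0,0],"dp":[0,0,5],"grip":0.3}]'; python3 -m pendant '[{"delta_rot":[0,0,0],"dp":[0,0,0],"grip":1},{"delta_rot":[0,0,0],"dp":[0,0,0],"grip":1},{"delta_rot":[0,0,0],"dp":[0,0,0],"grip":1},{"delta_rot":[0,0,0],"dp":[0,0,0],"grip":1},{"delta_rot":[0,0,0],"dp":[0,0,0],"grip":1}]' 20; python3 -m pendant '[{"delta_rot":[0,0,0],"dp":[0,0,0],"grip":1}]'
```

```text
t: 11.57
position: [0.5486, -0.0496, 0.083]
ee_rot: [-0.094, 0.697, 0.705, 0.093]
ft_force: [-1.0, 1.0, 0.0]
grip_width: 0.0919
grip_force: 0.0
t: 11.98
position: [0.5512, -0.0386, 0.0384]
ee_rot: [-0.092, 0.697, 0.705, 0.094]
ft_force: [-0.0, -1.0, 0.7]
grip_width: 0.0885
grip_force: 0.0
t: 12.4
position: [0.5517, -0.0414, 0.039]
ee_rot: [-0.091, 0.699, 0.703, 0.095]
ft_force: [-0.8, -0.4, 4.1]
grip_width: 0.0599
grip_force: 20.0
t: 12.48
position: [0.5517, -0.0414, 0.039]
ee_rot: [-0.092, 0.699, 0.703, 0.095]
ft_force: [-1.3, -1.5, 6.4]
grip_width: 0.0598
grip_force: 20.0
```

```bash
python3 -m pendant '[{"delta_rot":[0,0,0],"dp":[0.8,0,-3],"grip":1},{"delta_rot":[0,0,0],"dp":[1.8,0,-6.8],"grip":1},{"delta_rot":[0,0,0],"dp":[2.8,0,-10.5],"grip":1},{"delta_rot":[0,-7,0],"dp":[3.7,0,-14],"grip":1},{"delta_rot":[0,-14,0],"dp":[4.1,0,-15.4],"grip":1}]'; python3 -m pendant '[{"delta_rot":[0,-7,0],"dp":[0,0,0],"grip":1},{"delta_rot":[0,-14,0],"dp":[0,0,0],"grip":1},{"delta_rot":[0,-21,0],"dp":[0,0,0],"grip":1},{"delta_rot":[0,-28,0],"dp":[0,0,0],"grip":1},{"delta_rot":[0,-35,0],"dp":[0,0,0],"grip":1}]'; python3 -m pendant '[{"delta_rot":[0,-7,0],"dp":[0,0,0],"grip":1},{"delta_rot":[0,-14,0],"dp":[0,0,0],"grip":1},{"delta_rot":[0,-21,0],"dp":[0,0,0],"grip":1},{"delta_rot":[0,-28,0],"dp":[0,0,0],"grip":1},{"delta_rot":[0,-35,0],"dp":[0,0,0],"grip":1}]'; python3 - <<'E'
from go import *
s=ctrl.get_state();print(s['qpos'],rot(s).as_matrix()[:,2])
Rt=down(0)*R.from_euler('y',-75,degrees=True);to([.55,-.04,.06],Rt)
E
```

```text
t: 12.9
position: [0.5533, -0.0468, 0.2026]
ee_rot: [-0.0, 0.708, 0.706, 0.01]
ft_force: [2.2, 0.8, -2.9]
grip_width: 0.0601
grip_force: 20.0
t: 13.32
position: [0.5513, -0.0408, 0.1988]
ee_rot: [0.211, 0.674, 0.678, -0.204]
ft_force: [-0.6, -0.5, -2.9]
grip_width: 0.0595
grip_force: 20.0
t: 13.73
position: [0.5509, -0.0398, 0.1973]
ee_rot: [0.404, 0.581, 0.584, -0.397]
ft_force: [0.6, 0.3, -1.2]
grip_width: 0.06
grip_force: 20.0
[-0.4642  0.7685 -0.077   1.7751  0.9856  1.5678 -1.0864] [ 0.0106 -0.9336 -0.3583]
dp cm [12.8096 -0.1779  4.938 ] rot deg [ 0.597  -5.9969 -0.1751]
```

```bash
python3 -m pendant '[{"delta_rot":[0,-6,0],"dp":[3.5,0,1.4],"grip":1},{"delta_rot":[0,-6,0],"dp":[7,0,2.7],"grip":1},{"delta_rot":[0.6,-6,0],"dp":[10,0,3.8],"grip":1},{"delta_rot":[0.6,-6,0],"dp":[12.8,0,4.9],"grip":1},{"delta_rot":[0.6,-6,0],"dp":[12.8,0,4.9],"grip":1}]'; python3 - <<'E'
from go import *
Rt=down(0)*R.from_euler('y',-75,degrees=True);to([.55,-.04,.042],Rt)
d=eyes.capture('side');cv2.imwrite('pics/side5.png',cv2.resize(d['image'][130:270,240:400],None,fx=4,fy=4)[...,::-1])
E
```

```text
t: 14.15
position: [0.5477, -0.0415, 0.053]
ee_rot: [0.426, 0.561, 0.563, -0.433]
ft_force: [-1.6, -0.7, -2.6]
grip_width: 0.0598
grip_force: 20.0
dp cm [1.0947 0.2416 0.1399] rot deg [-0.3097 -0.1917  0.4631]
```

View pics/side5.png

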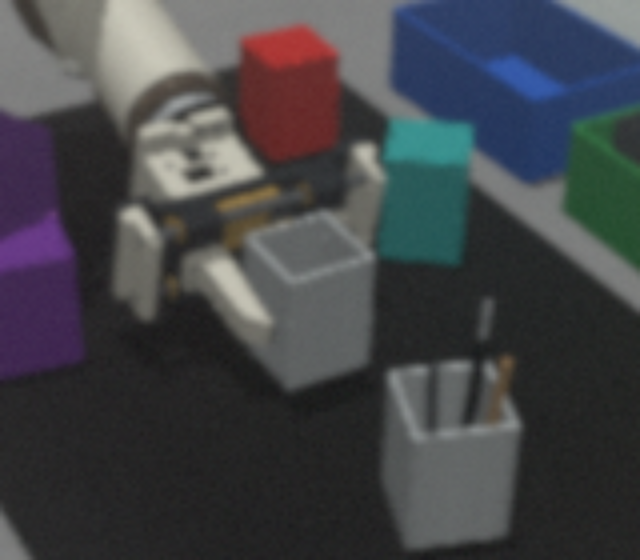

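The cup is mouth-up with its open rim visible at (310,245), a little above the mat and clear of everything. I set it down gently.

```bash
python3 -m pendant '[{"delta_rot":[0,0,0],"dp":[0.4,0,0.1],"grip":1},{"delta_rot":[0,0,0],"dp":[0.8,0,0.2],"grip":1},{"delta_rot":[0,0,0],"dp":[1.2,0,0.3],"grip":1},{"delta_rot":[0,0,0],"dp":[1.2,0,0.3],"grip":1}]' 10; python3 -m pendant '[{"delta_rot":[0,0,0],"dp":[0.2,0,0.05],"grip":1},{"delta_rot":[0,0,0],"dp":[0.4,0,0.1],"grip":1},{"delta_rot":[0,0,0],"dp":[0.4,0,0.1],"grip":1}]' 4
```

```text
t: 14.53
position: [0.5519, -0.0405, 0.0492]
ee_rot: [0.429, 0.564, 0.56, -0.429]
ft_force: [-0.2, -0.0, -2.0]
grip_width: 0.06
grip_force: 10.0
t: 14.78
position: [0.5513, -0.0407, 0.0443]
ee_rot: [0.429, 0.563, 0.56, -0.43]
ft_force: [0.7, -0.2, -1.8]
grip_width: 0.0601
grip_force: 4.0
```

```bash
python3 -m pendant '[{"delta_rot":[0,0,0],"dp":[0.2,0,0.05],"grip":1},{"delta_rot":[0,0,0],"dp":[0.4,0,0.1],"grip":1},{"delta_rot":[0,0,0],"dp":[0.4,0,0.1],"grip":1}]' 4;  python3 -m pendant '[{"delta_rot":[0,0,0],"dp":[0.2,0,0.05],"grip":1},{"delta_rot":[0,0,0],"dp":[0.4,0,0.1],"grip":1},{"delta_rot":[0,0,0],"dp":[0.4,0,0.1],"grip":1}]' 4
```

```text
t: 15.03
position: [0.5511, -0.0406, 0.0395]
ee_rot: [0.429, 0.563, 0.56, -0.43]
ft_force: [-0.4, 0.2, -2.2]
grip_width: 0.0603
grip_force: 4.0
t: 15.28
position: [0.5512, -0.0409, 0.0369]
ee_rot: [0.43, 0.563, 0.559, -0.431]
ft_force: [-0.9, 1.4, 5.0]
grip_width: 0.0598
grip_force: 4.0
```

Contact is made (+5 N). I let it settle, release, and back off straight along the tool axis.

```bash
python3 -m pendant '[{"delta_rot":[0,0,0],"dp":[0.1,0,0],"grip":1},{"delta_rot":[0,0,0],"dp":[0.1,0,0],"grip":0.3},{"delta_rot":[0,0,0],"dp":[0.1,0,0],"grip":-1},{"delta_rot":[0,0,0],"dp":[0,0,0],"grip":-1},{"delta_rot":[0,0,0],"dp":[0,0,0],"grip":-1}]' 3; python3 -m pendant '[{"delta_rot":[0,0,0],"dp":[0,0,0],"grip":-1},{"delta_rot":[0,0,0],"dp":[0,0,-1],"grip":-1},{"delta_rot":[0,0,0],"dp":[0,0,-3],"grip":-1},{"delta_rot":[0,0,0],"dp":[0,0,-6],"grip":-1},{"delta_rot":[0,0,0],"dp":[0,0,-9],"grip":-1}]'; python3 -m pendant '[{"delta_rot":[0,0,0],"dp":[-2,0,-1],"grip":-1},{"delta_rot":[0,7,0],"dp":[-6,0,-2],"grip":-1},{"delta_rot":[0,14,0],"dp":[-10,0,-2],"grip":-1},{"delta_rot":[0,21,0],"dp":[-14,0,-2],"grip":-1},{"delta_rot":[0,28,0],"dp":[-17,0,-2],"grip":-1}]';  python3 - <<'E'
from go import *
d=eyes.capture('side');t=eyes.capture('top')
a=cv2.resize(d['image'],(400,250));a=cv2.resize(d['image'][120:380,240:500],(400,400));b=cv2.resize(t['image'][90:290,170:490],(400,250));b=cv2.copyMakeBorder(b,0,150,0,0,0)
cv2.imwrite('pics/end.png',np.hstack([a,b])[...,::-1])
E
```

```text
t: 15.7
position: [0.5514, -0.0404, 0.0354]
ee_rot: [0.429, 0.563, 0.561, -0.43]
ft_force: [-0.0, 0.8, 0.3]
grip_width: 0.0753
grip_force: 0.0
t: 16.12
position: [0.5512, 0.0471, 0.0597]
ee_rot: [0.429, 0.563, 0.56, -0.431]
ft_force: [0.4, 0.1, 0.8]
grip_width: 0.0918
grip_force: 0.0
t: 16.53
position: [0.5519, 0.0226, 0.2311]
ee_rot: [0.28, 0.65, 0.649, -0.278]
ft_force: [0.9, -0.7, 0.5]
grip_width: 0.0916
grip_force: 0.0
```

View pics/end.png

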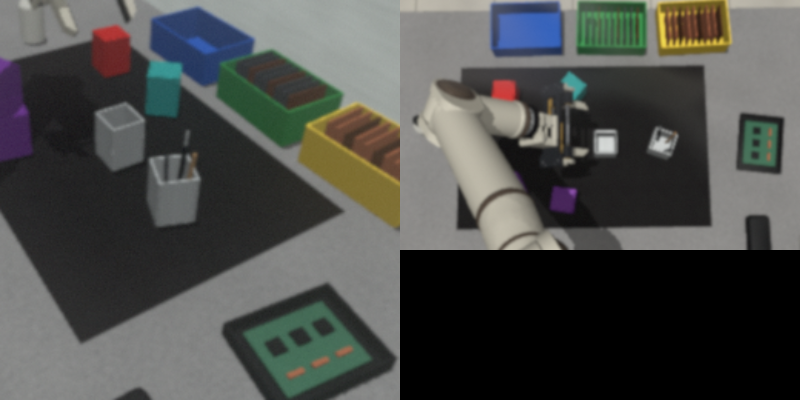

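The cup stands mouth-up on the mat at (120,137) side and (606,143) top. The tool cup, tray, bottle and look-alikes look unmoved, and the arm is clear.

```bash
python3 -c "
from cell import ctrl
print(ctrl.finish_job())"
```

```text
the job is handed in; nothing more can be done
None
```

The cup now stands mouth-up on the mat, between where it started and the tool cup; in the last pictures the tool cup, bottle, tray and look-alikes look unmoved, and I handed the job in at about 16.6 s of the 45 s.

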